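# Stand the glue brushes in their cups by way of the sloping rest

## Task

Put the two glue brushes away standing upright in the holder cups, handle down and bristles up: first take the wooden-handled brush out of the sloping rest and stand it in the white cup; then lay the red-handled brush in the emptied rest (handle end down against or close to the foot stop, bristles up the slope), let go of it, take hold of it again and stand it in the red cup. Both handles must reach the bottom of their cups; leave the swab in the green cup and everything else on the bench where it is.

Things in the scene. Friction and masses are not known exactly. Their poses are not given: they have to be found in the camera images.
- wooden_brush_mid (a point): glue brush with bare wooden handle, 178 mm long, 30 g, at first leaning in the rest. Point: mid-length, on its axis; y runs to the handle's end (butt, 89 mm off), -y to the bristle tip (89 mm), z across the flat of the bristles. Handle round, 11.6 mm thick, ending 32 mm past the point towards the bristles; then stiff ferrule and bristles, 19 mm wide (x), 8 mm thick, grippable across the width
- red_brush_mid (a point): glue brush with red handle, 166 mm long, 30 g, at first flat on the bench (axis 6 mm up). Point: mid-length, on its axis; y runs to the butt (83 mm off), -y to the bristle tip (83 mm), z across the flat of the bristles. Handle round, 11.6 mm thick, ending 26 mm past the point towards the bristles; then stiff ferrule and bristles, 14 mm wide (x), 8 mm thick, grippable across the width
- rest: fixed sloping brush rest, wooden base 140 x 64 x 10 mm, origin under it. Two black V forks, open upward, hold a brush over the line y = 0, rising 40 degrees towards the rest's +x. They stand 18 and 100 mm up the slope from the foot stop, each 8 mm long, 20 mm wide, arms 2 mm above the axis; open space between. A brush stays where it is laid; it need not slide down
- rest_foot (a point): where the axis of a brush in the rest starts, at the small aluminium foot stop plate (24 mm wide): x = -68, y = 0, z = 34 mm in the rest's frame
- rest_mid (a point): point on that axis 86 mm up the slope from the foot stop: about where the middle of a brush comes to lie
- brush_stand: fixed wooden base 70 x 220 x 12 mm (origin under its centre) with three upright round plastic cups in a row along its y, 75 mm apart: red at y = -75 mm, white at 0, green at +75 mm. Each is 20 mm wide inside (26 mm outside), inner floor 16 mm and rim 87 mm above the bench. A cotton swab stands in the green one
- red_cup (a point): centre of the red cup's mouth, 87 mm above the bench (cup floor 71 mm below)
- white_cup (a point): centre of the white cup's mouth, 87 mm above the bench (cup floor 71 mm below)
- swab_mid (a point): middle of the 162 mm long, 10 mm thick bamboo swab with a cotton tip that stands loosely in the green cup (bystander); -y points up to the cotton tip
- glue_bottle_mid (a point): white glue bottle, 49 mm wide, 139 mm tall, loose bystander; point half-way up
- red_spool_mid (a point): spool of red ribbon, 57 x 87 x 32 mm, loose bystander; point half-way up
- yellow_spool_mid (a point): spool of yellow ribbon, 57 x 87 x 32 mm, loose bystander; point half-way up
- tape_mid (a point): roll of brown tape, 98 mm wide, 48 mm tall, loose bystander; point half-way up
- jar_mid (a point): glitter jar with a black lid, 62 mm wide, 86 mm tall, loose bystander; point half-way up. Right of it at the bench's near edge stands a fixed blue vice, 100 mm wide, 84 mm tall
- banding_wheel: fixed obstacle: round grey turntable on a green foot, disc 198 mm across, its top 81 mm and underside 64 mm above the bench; origin under its centre
There are look-alikes about, which are no part of the job. What is shaped like the part that bears red_brush_mid but orange is not meant.

How it is judged:
By the outcome, as a careful person would: the job done as asked, in the order asked, and still so for the second after the job is handed in, with the robot touching nothing.
It also fails if it takes over 72 s, if anything falls off the work surface, if the arm or the gripper's body presses on something with over 40 N, if the wrist force passes 120 N, or if a joint passes its speed limit or range.

## Robot

A 7-joint arm with a two-finger parallel gripper is mounted at the origin on a cart in front of the work surface, level with it; the furniture and walls round the work are solid. World frame = base frame: x ahead of the robot, y to its left, z up, the work surface at z = 0. Lengths are in m, angles in rad, forces in N, time in s.
With the tool pointing down it reaches from about 0.425 to 0.925 m from the base axis. Payload 6.8 kg.
Tool frame: the origin (TCP) lies on the centre line of the jaws, within the pads' length; the fingertips stand 8 mm ahead of it and the grasp point (between the pads) lies 11 mm behind it (bot.tips_ahead is the distance from the TCP to the fingertips, in m); z points along the fingers, y is the line along which they close (so a half turn about z gives the same grasp; the last joint's range is limited). The gripper opens to 85 mm and grips with 20 to 120 N. Pads are 22 mm wide; open, the fingers measure 114 mm over their backs; the gripper's body (76 mm by 85 mm) begins 54 mm behind the grasp point. The pads swing forward as they close: fully open they stand 13 mm farther back than shut.
Start: joints at [1.01, 0.477, 0.022, 1.555, -0.011, 1.109, -0.083], TCP at [0.295, -0.607, 0.239] pointing down, gripper open.
Joint ranges: [-2.96, 2.96], [-0.34, 2.1], [-1.41, 1.46], [0.24, 2.44], [-1.37, 4.51], [0.17, 1.92], [-2.96, 2.96]. Speed limits (rad/s): [2.39, 2.39, 3.14, 3.14, 3.14, 3.14, 3.14].

## Interface

Orientations are given as a unit quaternion [w, x, y, z].
In Python, from station import bot gives the robot as it stands.
- The arm moves only by the tool send_rows, never from a script. Its argument "deltas" is text: rows parted by semicolons, each of 4 numbers parted by spaces: the shift along the tool's x, y, z in m, then the turn about the tool's z in degrees. In form: x y z spin; .... A call has 1 to 5 rows; each row is the pose to reach, as a shift and turn from the pose commanded when the call began, along the tool's axes at that moment; what a row does not reach only later rows make up. A row lasts 1/10 s, in which the tool goes at most 50 mm and 8.59 degrees, less where a joint would pass 70% of its speed; a pose out of reach is approached as far as the arm can. A call with a gripper value outside its range is refused whole. "claw" is the opening, from 0 (shut) to 1 (fully open), set as the call begins (left out, the last holds). The fingers move at their own pace and stop on an object; "force" is the grip in N (left out, the last holds). Time passes only in rows, so rows that repeat a pose let the fingers close. It gives the time, the measured TCP pose, the force, the opening and the grip force at its end, in the units of the state.
- bot.get_obs(): the state, without advancing time (a new reading comes with each control period).
- bot.read_camera(name): name is "scene" or "top" or "wrist"; returns a dict with "img" (400x640x3 uint8, red, green, blue), "depth" (400x640 float32, m along the optical axis (not along the pixel's ray), 0 where there is no reading), "fx", "fy", "cx", "cy" (pixels), "dist_coeffs" ([k1, k2, p1, p2, k3] as OpenCV has them; the pictures are not rectified), "camera_from_world" (4x4, takes a point from world to camera coordinates). Camera axes: x right, y up, looking along -z (the intrinsics and any distortion apply to the point x, -y, -z); pixel columns grow to the right and rows downward; lengths in m; the calibration is good to about 2 mm. A picture is of the moment at which its call begins.
- bot.hand_in(): hands the job in; it is judged then, once.
Trained networks look in a picture, given as the dict that the camera call returned (one of the last four; its "shot" number tells which), for a name from the list of things; names that differ only in an ending like _2 or _b are one class to them, and where a whole thing is asked for, a point or a joint stands for the part that bears it (a point fixed in the world has none). Each returns a list of dicts, best first, with "confidence" (0 to 1); they miss things now and then, are a little off and sometimes report something else, mostly with a low value. They report only what shows in the picture. A call takes as long as a camera call. They do not tell look-alikes from the thing itself.
- bot.masks_of(picture, query): "mask" (400x640 bool, what is visible of it).
- bot.landmark_of(picture, query): "xyz" ([x, y, z] in m, in world coordinates, good to about 4 mm: a listed point, or the origin of a listed thing).
The state is a dict: "t": time; "q": joint angles; "joint_vel": joint speeds; "joint_torque": joint torques, N m; "eef_pos": TCP position; "tool_rot": TCP orientation; "contact_force": force on the tool from outside, world axes, zero at the start; "torque": the same for the moment, N m; "gripper_width": opening from 0.0 (shut) to 1.0 (fully open); "grasp_force": force on a finger pad.
Only numpy, scipy, OpenCV 4.12 (cv2) and the standard library are available. Lean on these libraries where they do the work, as an engineer would, in place of code of your own. Each camera call takes 0.05 s, during which the arm holds its last target. There are 200 camera calls.

## Working session

There is one attempt and no reset: what is moved stays moved. The work goes in short steps, Python scripts to look and compute and a tool call to move; the robot and the scene stay as the last step left them, time stands still between calls to the robot, and variables do not carry over. Pictures are saved under pics/ and viewed, at most 10 in all, crops included, and the job is handed in when it is done.

Besides the shell and the picture viewer there is one more tool, called after "Emit:" as name(argument=value, ...) on one line, values as JSON. send_rows: Moves the arm, as the interface text tells. Its arguments: {"type":"object","properties":{"deltas":{"type":"string"},"claw":{"type":"number"},"force":{"type":"number"}},"required":["deltas"]}

```bash
mkdir -p pics; ls; cat > h.py <<'E'
import numpy as np, cv2
from station import bot
from scipy.spatial.transform import Rotation as R
np.set_printoptions(precision=4,suppress=True)
def cloud(p):
    v,u=np.mgrid[0:400,0:640]; 
    K=np.array([[p['fx'],0,p['cx']],[0,p['fy'],p['cy']],[0,0,1]]);d=np.array(p['dist_coeffs'])
    n=cv2.undistortPoints(np.stack([u.ravel(),v.ravel()],1).astype(np.float64)[:,None],K,d)[:,0].reshape(400,640,2)
    z=p['depth']; c=np.stack([n[...,0]*z,-n[...,1]*z,-z,np.ones_like(z)],-1)
    return (c@np.linalg.inv(p['camera_from_world']).T)[...,:3]
def save(p,n): cv2.imwrite('pics/'+n,p['img'][...,::-1])
def proj(p,X):
    c=(np.c_[np.atleast_2d(X),np.ones(len(np.atleast_2d(X)))]@p['camera_from_world'].T)[:,:3]
    K=np.array([[p['fx'],0,p['cx']],[0,p['fy'],p['cy']],[0,0,1]])
    return cv2.projectPoints(c*[1,-1,-1],np.zeros(3),np.zeros(3),K,np.array(p['dist_coeffs']))[0][:,0]
def tool(): 
    o=bot.get_obs(); q=np.array(o['tool_rot']); return np.array(o['eef_pos']),R.from_quat(q[[1,2,3,0]]).as_matrix(),o
E
python3 - <<'E'
from h import *
s=bot.read_camera('scene');t=bot.read_camera('top')
save(s,'s0.png');save(t,'t0.png')
P,M,o=tool();print(o['t'],P,M,o['gripper_width'])
for n in 'wooden_brush_mid red_brush_mid rest rest_foot rest_mid brush_stand red_cup white_cup swab_mid banding_wheel glue_bottle_mid jar_mid tape_mid red_spool_mid yellow_spool_mid'.split():
    for k,p in(('s',s),('t',t)):
        print(n,k,[(np.array(d['xyz']),round(d['confidence'],2)) for d in bot.landmark_of(p,n)[:3]])
E
```

```text
pics
0.1 [ 0.295  -0.6065  0.2384] [[ 0.8992  0.4375 -0.0008]
 [ 0.4375 -0.8992  0.0014]
 [-0.0001 -0.0017 -1.    ]] 1.001793716651738
wooden_brush_mid s [(array([ 0.558 ,  0.2747, -0.003 ]), 0.28)]
wooden_brush_mid t [(array([ 0.57  , -0.0471,  0.0902]), 0.69)]
red_brush_mid s [(array([0.5459, 0.0157, 0.0366]), 0.72), (array([ 0.4235, -0.5173,  0.0041]), 0.67), (array([ 0.3992, -0.2783,  0.0039]), 0.58)]
red_brush_mid t [(array([ 0.4017, -0.2813,  0.0021]), 0.69), (array([ 0.384 , -0.7176,  0.0079]), 0.66), (array([ 0.4186, -0.5207,  0.0092]), 0.54)]
rest s [(array([ 0.5684, -0.0481, -0.001 ]), 0.83)]
rest t [(array([ 0.571 , -0.0493, -0.0015]), 0.56)]
rest_foot s [(array([0.5422, 0.0168, 0.0357]), 0.86), (array([0.3886, 0.1676, 0.0407]), 0.34)]
rest_foot t [(array([0.5441, 0.0123, 0.0365]), 0.91)]
rest_mid s [(array([0.5441, 0.014 , 0.0366]), 0.59), (array([ 0.5697, -0.0453,  0.0851]), 0.58)]
rest_mid t [(array([ 0.5704, -0.0464,  0.0871]), 0.98)]
brush_stand s [(array([0.5593, 0.2768, 0.0012]), 0.6)]
brush_stand t [(array([ 0.559 ,  0.2779, -0.0003]), 0.62)]
red_cup s []
red_cup t
[... 307 characters left out ...]
58, 0.347 , 0.0955]), 0.75)]
glue_bottle_mid s []
glue_bottle_mid t [(array([ 0.7044, -0.0468,  0.0738]), 0.49)]
jar_mid s [(array([0.3893, 0.1674, 0.0394]), 0.59), (array([ 0.4037, -0.279 ,  0.0068]), 0.28)]
jar_mid t [(array([0.3923, 0.1645, 0.0444]), 0.83), (array([0.6875, 0.0981, 0.0268]), 0.61)]
tape_mid s [(array([ 0.5685, -0.0467,  0.087 ]), 0.53)]
tape_mid t [(array([0.6866, 0.0984, 0.0239]), 0.59)]
red_spool_mid s [(array([ 0.435 , -0.0375,  0.017 ]), 0.65)]
red_spool_mid t [(array([ 0.4367, -0.0404,  0.0162]), 0.72)]
yellow_spool_mid s [(array([ 0.5853, -0.4685,  0.0115]), 0.7)]
yellow_spool_mid t [(array([0.526 , 0.3442, 0.0926]), 0.71), (array([ 0.5819, -0.4657,  0.0137]), 0.63)]
```

View pics/s0.png

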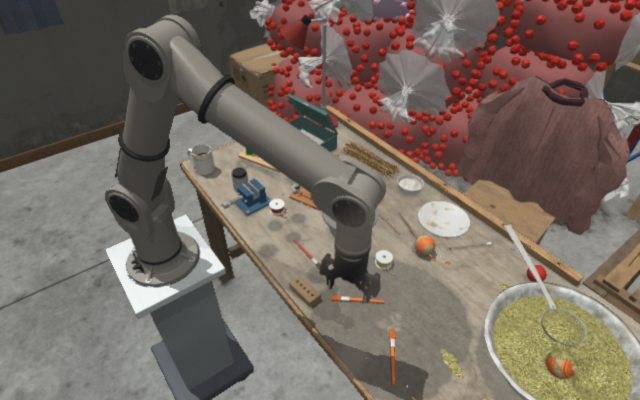

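View pics/t0.png

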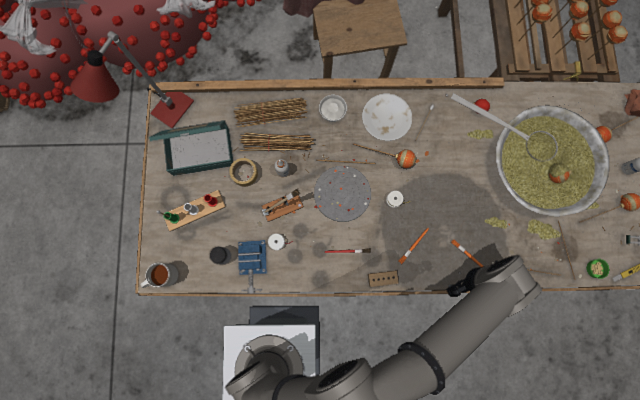

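Emit:
send_rows(deltas="0.038 -0.027 0 0; 0.076 -0.054 0 0; 0.114 -0.081 0 0; 0.152 -0.108 0 0; 0.19 -0.135 0 0", claw=0.7)

```text
t: 2.1
eef_pos: [0.4078, -0.4008, 0.2396]
tool_rot: [0.0, 0.974, 0.224, 0.0]
contact_force: [0.1, 0.4, 0.2]
gripper_width: 0.699
grasp_force: 0.0
```

Emit:
send_rows(deltas="0.038 -0.027 0 0; 0.076 -0.054 0 0; 0.114 -0.081 0 0; 0.152 -0.108 0 0; 0.19 -0.135 0 0")

```text
t: 2.6
eef_pos: [0.5196, -0.1963, 0.2397]
tool_rot: [0.0, 0.975, 0.224, 0.0]
contact_force: [1.1, -1.1, -0.1]
gripper_width: 0.701
grasp_force: 0.0
```

Emit:
send_rows(deltas="0.038 -0.027 0 -8; 0.076 -0.054 0 -16; 0.114 -0.081 0 -24; 0.114 -0.081 0 -32; 0.114 -0.081 0 -40")

```text
t: 3.1
eef_pos: [0.5867, -0.0729, 0.2393]
tool_rot: [-0.0, 0.836, 0.548, 0.0]
contact_force: [0.7, -0.5, 0.2]
gripper_width: 0.701
grasp_force: 0.0
```

Emit:
send_rows(deltas="0 0 0 -8; 0 0 0 -16; 0 0 0 -24; 0 0 0 -32; 0 0 0 -40")

```text
t: 3.6
eef_pos: [0.586, -0.0754, 0.2394]
tool_rot: [0.0, 0.6, 0.8, 0.0]
contact_force: [0.2, -0.5, -0.3]
gripper_width: 0.703
grasp_force: 0.0
```

Emit:
send_rows(deltas="0 0 0 -7.7; 0 0 0 -7.7; 0 0 0 -7.7")

```text
t: 3.9
eef_pos: [0.586, -0.0754, 0.2393]
tool_rot: [0.0, 0.549, 0.836, 0.0]
contact_force: [-0.5, 0.8, 0.2]
gripper_width: 0.7
grasp_force: 0.0
```

```bash
python3 - <<'E'
from h import *
p=bot.read_camera('wrist');save(p,'w1.png')
P,M,o=tool();print(P,M)
t=bot.read_camera('top');save(t,'t1.png')
C=cloud(p)
for n in ['wooden_brush_mid','rest_foot','rest_mid','rest']:
    for k,q in(('w',p),('t',t)): print(n,k,[(np.array(d['xyz']),round(d['confidence'],2)) for d in bot.landmark_of(q,n)[:2]])
ms=bot.masks_of(p,'wooden_brush_mid')
if ms:
    m=ms[0]['mask']&(p['depth']>0);X=C[m];print(ms[0]['confidence'],m.sum())
    # axis in plan binned by height
    for z in np.arange(.05,.17,.01):
        b=X[abs(X[:,2]-z)<.005]
        if len(b)>5: print(round(z,3),len(b),np.median(b,0),np.ptp(b@M[:,1]))
    np.save('X.npy',X)
E
```

```text
[ 0.586  -0.0754  0.2393] [[-0.3979  0.9174  0.    ]
 [ 0.9174  0.3979  0.    ]
 [-0.      0.     -1.    ]]
wooden_brush_mid w [(array([ 0.5681, -0.0421,  0.0876]), 0.65)]
wooden_brush_mid t []
rest_foot w [(array([0.5432, 0.0168, 0.0364]), 0.65), (array([ 0.6999, -0.0486,  0.0678]), 0.27)]
rest_foot t []
rest_mid w [(array([ 0.5668, -0.0449,  0.0916]), 0.6)]
rest_mid t []
rest w [(array([ 0.5699, -0.0474, -0.0036]), 0.57)]
rest t []
0.96 2494
0.05 96 [0.5481 0.0018 0.0501] 0.006998566521833616
0.06 99 [ 0.5528 -0.0088  0.0597] 0.006857764300510438
0.07 115 [ 0.5571 -0.0205  0.0702] 0.00952211235563194
0.08 141 [ 0.5613 -0.0309  0.0804] 0.010248931224091373
0.09 168 [ 0.5659 -0.0412  0.0903] 0.010118877817670235
0.1 185 [ 0.5706 -0.052   0.0996] 0.009934490237233085
0.11 187 [ 0.5752 -0.0637  0.1097] 0.012125379946976655
0.12 317 [ 0.5802 -0.075   0.1203] 0.01712628106453462
0.13 411 [ 0.5848 -0.0866  0.13  ] 0.019202751214245306
0.14 456 [ 0.5893 -0.0984  0.1405] 0.02132050055914586
0.15 237 [ 0.5927 -0.1065  0.1469] 0.02108930218147448
```

View pics/w1.png

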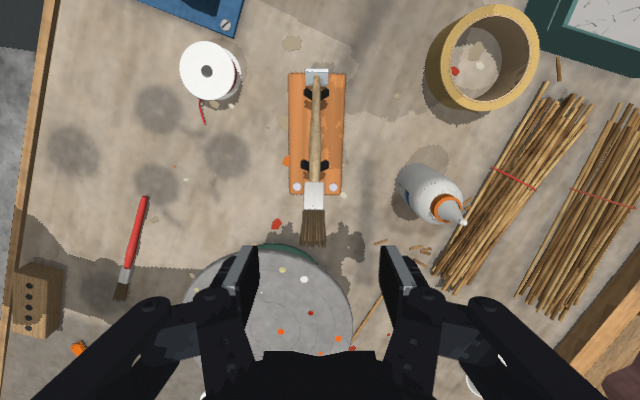

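Emit:
send_rows(deltas="-0.0035 -0.006 0.045 0; -0.0035 -0.006 0.09 0; -0.0035 -0.006 0.12 0; -0.0035 -0.006 0.13 0; -0.0035 -0.006 0.13 0")

```text
t: 4.95
eef_pos: [0.5812, -0.0807, 0.1083]
tool_rot: [-0.001, 0.547, 0.837, -0.0]
contact_force: [1.2, 0.6, 0.5]
gripper_width: 0.699
grasp_force: 0.0
```

Emit:
send_rows(deltas="0 0 0 0; 0 0 0 0; 0 0 0 0; 0 0 0 0; 0 0 0 0", claw=0.1, force=25)

```text
t: 5.45
eef_pos: [0.5836, -0.0809, 0.1109]
tool_rot: [0.002, 0.547, 0.837, 0.001]
contact_force: [2.5, -0.7, 5.9]
gripper_width: 0.214
grasp_force: 25.1
```

Emit:
send_rows(deltas="0 0 0 0; 0 0 0 0; 0 0 0 0")

```text
t: 5.75
eef_pos: [0.5836, -0.0809, 0.1108]
tool_rot: [0.002, 0.547, 0.837, 0.001]
contact_force: [1.8, -0.5, 7.2]
gripper_width: 0.217
grasp_force: 25.2
```

Emit:
send_rows(deltas="0.008 0 -0.009 0; 0.0166 0 -0.0166 0; 0.026 0 -0.0237 0; 0.0358 0 -0.0301 0; 0.0358 0 -0.0301 0")

```text
t: 6.25
eef_pos: [0.5675, -0.0469, 0.1412]
tool_rot: [0.001, 0.546, 0.838, -0.0]
contact_force: [1.1, -4.5, 5.9]
gripper_width: 0.211
grasp_force: 25.7
```

```bash
python3 - <<'E'
from h import *
p=bot.read_camera('wrist');save(p,'w2.png');P,M,o=tool();print(o['t'],P,o['contact_force'],o['gripper_width'])
q=bot.read_camera('top')
for k in (p,q): print([(np.array(d['xyz']),d['confidence']) for d in bot.landmark_of(k,'wooden_brush_mid')])
E
```

```text
6.3 [ 0.5675 -0.0474  0.1408] [ 1.2133 -4.2757  7.2295] 0.21152984399288677
[(array([ 0.5572, -0.0248,  0.1096]), 0.84)]
[]
```

View pics/w2.png

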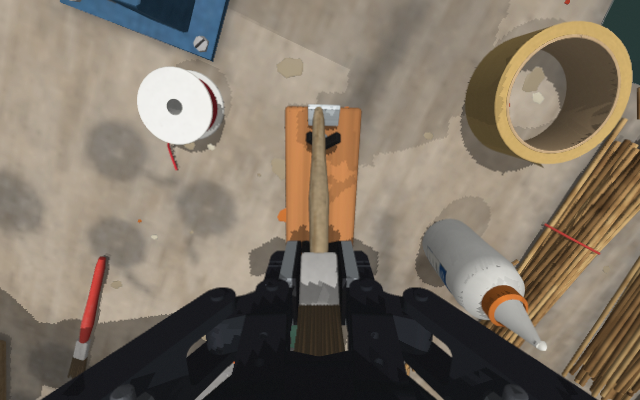

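Emit:
send_rows(deltas="0.0105 0 -0.0055 0; 0.0213 0 -0.0099 0; 0.0325 0 -0.0135 0; 0.0439 0 -0.016 0; 0.056 0 -0.0175 0")

```text
t: 6.95
eef_pos: [0.5449, 0.0039, 0.158]
tool_rot: [0.001, 0.547, 0.837, -0.0]
contact_force: [1.5, -3.6, 6.4]
gripper_width: 0.212
grasp_force: 28.0
```

Emit:
send_rows(deltas="0.0113 0 -0.0005 0; 0.015 0 -0.0005 0; 0.015 0 -0.0005 0")

```text
t: 7.25
eef_pos: [0.5384, 0.0189, 0.1583]
tool_rot: [0.0, 0.546, 0.838, 0.0]
contact_force: [0.6, -1.0, 7.5]
gripper_width: 0.21
grasp_force: 28.4
```

```bash
python3 - <<'E'
from h import *
p=bot.read_camera('wrist');P,M,o=tool();print(o['t'],P,o['contact_force'],o['gripper_width'])
C=cloud(p);ms=bot.masks_of(p,'wooden_brush_mid');print([(np.array(d['xyz']),d['confidence']) for d in bot.landmark_of(p,'wooden_brush_mid')])
if ms:
    X=C[ms[0]['mask']&(p['depth']>0)]
    for z in np.arange(.03,.2,.012):
        b=X[abs(X[:,2]-z)<.006]
        if len(b)>5: print(round(z,3),len(b),np.median(b,0),(np.median(b,0)-P)@M)
im=p['img'];save(p,'w3.png')
E
```

```text
7.3 [0.5385 0.0186 0.1583] [-0.0751 -1.1286  7.0452] 0.21499352185825307
[(array([0.5405, 0.0186, 0.1227]), 0.97)]
0.042 8 [0.5366 0.0196 0.0468] [ 0.0017 -0.0013  0.1115]
0.054 35 [0.5365 0.0197 0.0553] [ 0.0018 -0.0014  0.103 ]
0.066 49 [0.5363 0.0192 0.0667] [ 0.0014 -0.0018  0.0916]
0.078 63 [0.5369 0.0188 0.0782] [ 0.0008 -0.0013  0.08  ]
0.09 76 [0.5369 0.0185 0.0906] [ 0.0005 -0.0015  0.0677]
0.102 91 [0.5373 0.0184 0.1023] [ 0.0002 -0.0012  0.056 ]
0.114 120 [0.5373 0.0183 0.1143] [ 0.0001 -0.0012  0.044 ]
0.126 183 [0.5374 0.0177 0.1268] [-0.0004 -0.0013  0.0314]
0.138 215 [0.538  0.0169 0.1382] [-0.0013 -0.0011  0.0201]
0.15 236 [0.5386 0.0161 0.1503] [-0.0024 -0.0009  0.008 ]
0.162 378 [0.5389 0.0152 0.1637] [-0.0033 -0.001  -0.0055]
0.174 644 [0.5395 0.0145 0.1746] [-0.0041 -0.0007 -0.0163]
0.186 900 [0.5399 0.0134 0.186 ] [-0.0053 -0.0008 -0.0277]
0.198 1209 [0.5405 0.0127 0.1986] [-0.0062 -0.0005 -0.0403]
```

View pics/w3.png

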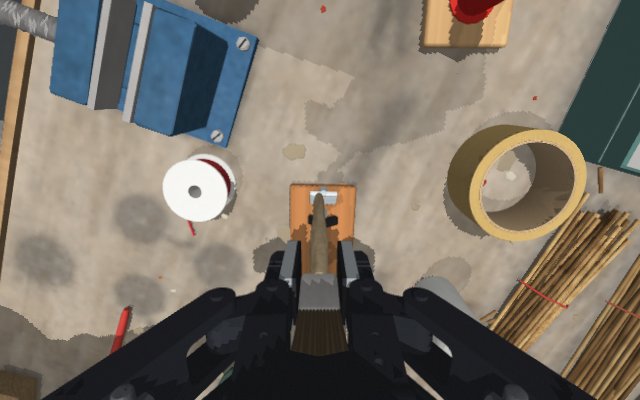

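Emit:
send_rows(deltas="0 0 -0.02 0; 0 0 -0.05 0; 0 0 -0.08 0; 0 0 -0.1 0; 0 0 -0.1 0", force=35)

```text
t: 7.9
eef_pos: [0.5392, 0.019, 0.2598]
tool_rot: [0.001, 0.546, 0.837, 0.001]
contact_force: [-0.0, -0.1, -0.3]
gripper_width: 0.212
grasp_force: 34.2
```

Emit:
send_rows(deltas="0.02 0.01 0 0; 0.05 0.026 0 0; 0.085 0.044 0 0; 0.12 0.062 0 0; 0.15 0.078 0 0")

```text
t: 8.4
eef_pos: [0.548, 0.1885, 0.2558]
tool_rot: [-0.002, 0.546, 0.838, -0.001]
contact_force: [0.7, 0.1, -0.4]
gripper_width: 0.213
grasp_force: 34.2
```

Emit:
send_rows(deltas="0.03 0.015 0 0; 0.05 0.028 0 0; 0.06 0.033 0 0; 0.06 0.033 0 0; 0.06 0.033 0 0")

```text
t: 8.9
eef_pos: [0.556, 0.2526, 0.2565]
tool_rot: [-0.0, 0.547, 0.837, -0.001]
contact_force: [1.1, -0.8, -0.5]
gripper_width: 0.21
grasp_force: 34.2
```

```bash
cat > held.py <<'E'
from h import *
import sys
def held(n,cup):
    p=bot.read_camera('wrist');P,M,o=tool();print(o['t'],P,np.array(o['contact_force']),o['gripper_width'])
    C=cloud(p);ms=bot.masks_of(p,n)
    for q in (p,bot.read_camera('top')): print([((np.array(d['xyz'])),((np.array(d['xyz'])-P)@M),d['confidence']) for d in bot.landmark_of(q,cup)[:2]])
    print([((np.array(d['xyz'])),((np.array(d['xyz'])-P)@M),d['confidence']) for d in bot.landmark_of(p,n)[:2]])
    if ms:
        X=C[ms[0]['mask']&(p['depth']>0)];print('zmin',X[:,2].min())
        for z in np.arange(.1,.3,.02):
            b=X[abs(X[:,2]-z)<.006]
            if len(b)>5: print(round(z,3),len(b),(np.median(b,0)-P)@M)
    # cup rim points
    X=C[(p['depth']>0)&(abs(C[...,2]-.087)<.005)];
    c=P+M@[0,0,0]; X=X[np.hypot(X[:,0]-CUP[0],X[:,1]-CUP[1])<.022]
    if len(X)>20:
        A=np.c_[2*X[:,:2],np.ones(len(X))];s=np.linalg.lstsq(A,(X[:,:2]**2).sum(1),rcond=None)[0];print('rim fit',len(X),s[:2],np.sqrt(s[2]+s[:2]@s[:2]),'tool',(np.r_[s[:2],.087]-P)@M)
        print('rim mid',(X[:,:2].min(0)+X[:,:2].max(0))/2,np.ptp(X[:,:2],axis=0))
    return p
CUP={'white_cup':(.5565,.2765),'red_cup':(.585,.209)}[sys.argv[2]]
p=held(sys.argv[1],sys.argv[2]);save(p,sys.argv[3])
E
python3 held.py wooden_brush_mid white_cup w4.png
```

```text
8.95 [0.5564 0.252  0.2568] [ 0.1051 -0.0299 -0.3016] 0.21078137719019857
[(array([0.5545, 0.2766, 0.0917]), array([0.0235, 0.0083, 0.1651]), 0.95)]
[(array([0.5562, 0.2796, 0.0877]), array([0.0256, 0.0111, 0.169 ]), 0.73)]
[(array([0.5576, 0.2521, 0.2195]), array([-0.0004,  0.0012,  0.0373]), 0.58)]
zmin -0.0006554938108990216
0.14 13 [ 0.0026 -0.0015  0.1151]
0.16 54 [ 0.0024 -0.0015  0.0966]
0.18 76 [ 0.0016 -0.0015  0.0764]
0.2 94 [ 0.001  -0.0013  0.0563]
0.22 154 [ 0.0006 -0.0013  0.036 ]
0.24 222 [-0.001  -0.0012  0.0167]
0.26 400 [-0.0029 -0.001  -0.0047]
0.28 852 [-0.0046 -0.001  -0.0242]
rim fit 284 [0.5565 0.2767] 0.011446755350832961 tool [0.0228 0.0102 0.1698]
rim mid [0.5569 0.2765] [0.0268 0.026 ]
```

View pics/w4.png

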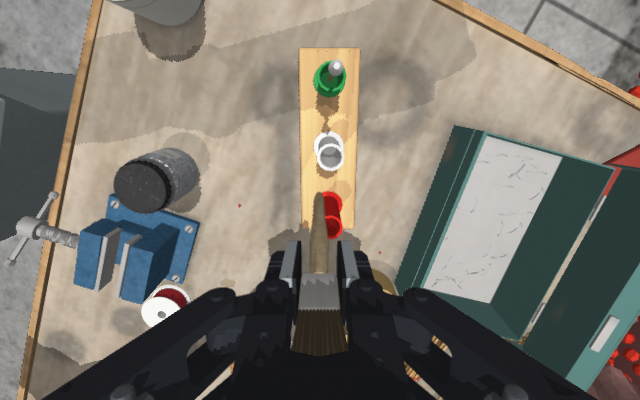

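Emit:
send_rows(deltas="0.015 0.006 0 0; 0.025 0.011 0 0; 0.025 0.011 0.01 0; 0.025 0.011 0.03 0; 0.025 0.011 0.04 0")

```text
t: 9.7
eef_pos: [0.5557, 0.2809, 0.2151]
tool_rot: [-0.001, 0.547, 0.837, -0.001]
contact_force: [-0.2, -0.7, -0.0]
gripper_width: 0.209
grasp_force: 34.2
```

Emit:
send_rows(deltas="0 0 0.008 0; 0 0 0.016 0; 0 0 0.024 0; 0 0 0.032 0; 0 0 0.04 0")

```text
t: 10.2
eef_pos: [0.5567, 0.2812, 0.177]
tool_rot: [0.0, 0.547, 0.837, 0.0]
contact_force: [-0.8, 0.6, 0.5]
gripper_width: 0.213
grasp_force: 34.2
```

Emit:
send_rows(deltas="0 0 0.01 0; 0 0 0.02 0; 0 0 0.028 0; 0 0 0.034 0; 0 0 0.036 0")

```text
t: 10.7
eef_pos: [0.5563, 0.281, 0.1405]
tool_rot: [-0.0, 0.547, 0.837, -0.0]
contact_force: [0.2, 0.1, -0.6]
gripper_width: 0.211
grasp_force: 34.2
```

```bash
python3 held.py wooden_brush_mid white_cup w5.png
```

```text
10.75 [0.5563 0.281  0.1407] [ 0.1776  0.3836 -0.8057] 0.21176071667112628
[(array([0.5552, 0.2764, 0.089 ]), array([-0.0038, -0.0029,  0.0517]), 0.74)]
[(array([0.5559, 0.279 , 0.0874]), array([-0.0017, -0.0012,  0.0533]), 0.73)]
[(array([0.5587, 0.2794, 0.1045]), array([-0.0024,  0.0015,  0.0362]), 0.7)]
zmin 0.015506745449138881
0.1 127 [ 0.0001 -0.0015  0.0406]
0.12 211 [-0.0014 -0.0014  0.0205]
0.14 313 [-0.0033 -0.0012 -0.0005]
0.16 721 [-0.0047 -0.001  -0.02  ]
0.18 1219 [-0.0067 -0.0006 -0.04  ]
rim fit 622 [0.5562 0.2774] 0.011037423111490486 tool [-0.0033 -0.0015  0.0537]
rim mid [0.5564 0.2772] [0.0268 0.0269]
```

Emit:
send_rows(deltas="0 0 0.002 0; 0 0 0.004 0; 0 0 0.004 0")

```text
t: 11.3
eef_pos: [0.5564, 0.281, 0.1371]
tool_rot: [-0.0, 0.547, 0.837, -0.0]
contact_force: [0.4, -0.0, -0.9]
gripper_width: 0.215
grasp_force: 34.2
```

Emit:
send_rows(deltas="0 0 0 0; 0 0 0 0; 0 0 0 0; 0 0 0 0", claw=0.5)

```text
t: 11.7
eef_pos: [0.5566, 0.2812, 0.1375]
tool_rot: [0.0, 0.547, 0.837, 0.0]
contact_force: [-0.1, 0.1, 0.7]
gripper_width: 0.502
grasp_force: 0.0
```

Emit:
send_rows(deltas="0 0 -0.02 0; 0 0 -0.05 0; 0 0 -0.085 0; 0 0 -0.12 0; 0 0 -0.15 0")

```text
t: 12.2
eef_pos: [0.5566, 0.2814, 0.2895]
tool_rot: [0.0, 0.547, 0.837, 0.001]
contact_force: [0.5, 0.4, 0.3]
gripper_width: 0.499
grasp_force: 0.0
```

```bash
python3 - <<'E'
from h import *
p=bot.read_camera('top');w=bot.read_camera('wrist')
for q in (p,w):
  for n in ('wooden_brush_mid','red_brush_mid'): print(n,[(np.array(d['xyz']),d['confidence']) for d in bot.landmark_of(q,n)])
ms=bot.masks_of(p,'red_brush_mid');C=cloud(p)
for m in ms:
    m=m['mask']&(p['depth']>0);X=C[m];c=X.mean(0);
    if abs(c[1]+.28)<.05:
        u,s,v=np.linalg.svd(X[:,:2]-c[:2],full_matrices=False);print(c,v[0],np.ptp((X[:,:2]-c[:2])@v[0]),m.sum(),((X[:,:2]-c[:2])@v[0]).min())
cv2.imwrite('pics/a1.png',np.vstack([cv2.resize(p['img'][150:280,140:400],(780,390)),cv2.resize(w['img'],(320,200))[:, :].repeat(1,0) if 0 else np.hstack([cv2.resize(w['img'],(320,200)),np.zeros((200,460,3),np.uint8)])])[...,::-1])
E
```

```text
wooden_brush_mid [(array([0.5566, 0.2785, 0.1057]), 0.4)]
red_brush_mid [(array([0.5584, 0.2782, 0.0006]), 0.74), (array([ 0.4178, -0.5203,  0.0075]), 0.73), (array([ 0.4023, -0.2797,  0.0042]), 0.61), (array([ 0.3844, -0.7193,  0.0036]), 0.41)]
wooden_brush_mid [(array([0.5566, 0.2848, 0.1039]), 0.75)]
red_brush_mid []
[ 0.4035 -0.2942  0.0099] [-0.0226  0.9997] 0.15775761449168124 144 -0.06877071294750806
```

View pics/a1.png

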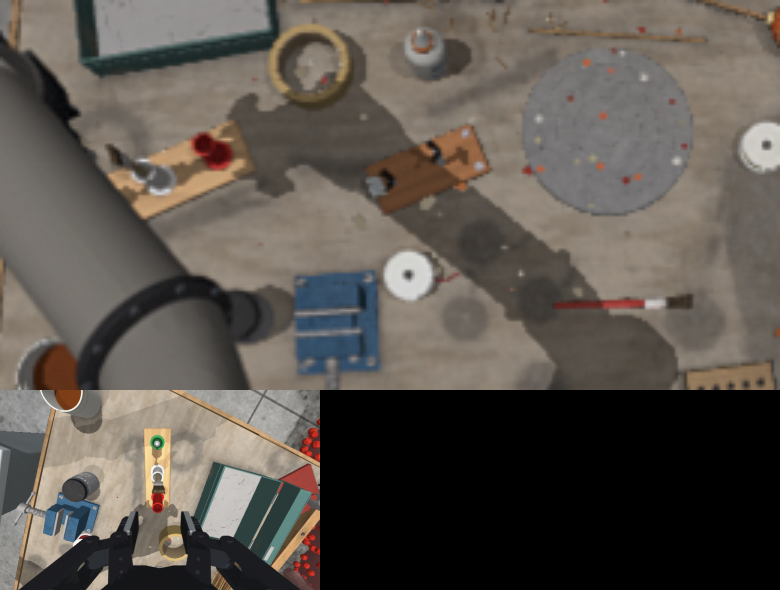

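Emit:
send_rows(deltas="-0.036 -0.03 0 0; -0.072 -0.06 0 0; -0.108 -0.09 0 0; -0.144 -0.12 0 0; -0.18 -0.15 0 0")

```text
t: 13.05
eef_pos: [0.49, 0.0542, 0.2863]
tool_rot: [-0.001, 0.547, 0.837, -0.001]
contact_force: [0.9, -0.9, -0.1]
gripper_width: 0.499
grasp_force: 0.0
```

Emit:
send_rows(deltas="-0.036 -0.03 0 0; -0.072 -0.06 0.01 0; -0.108 -0.09 0.03 0; -0.144 -0.12 0.05 0; -0.18 -0.15 0.07 0")

```text
t: 13.55
eef_pos: [0.4254, -0.168, 0.2172]
tool_rot: [-0.0, 0.547, 0.837, -0.0]
contact_force: [1.0, 0.3, 0.4]
gripper_width: 0.506
grasp_force: 0.0
```

Emit:
send_rows(deltas="-0.036 -0.03 0.01 8; -0.07 -0.058 0.02 16; -0.07 -0.058 0.02 22; -0.07 -0.058 0.02 22; -0.07 -0.058 0.02 22")

```text
t: 14.05
eef_pos: [0.4018, -0.2529, 0.198]
tool_rot: [-0.001, 0.695, 0.719, 0.0]
contact_force: [1.0, 0.1, 0.6]
gripper_width: 0.501
grasp_force: 0.0
```

```bash
cat > red.py <<'E'
from h import *
p=bot.read_camera('wrist');P,M,o=tool();print(o['t'],P,M[:,0],o['gripper_width'])
C=cloud(p);print([(np.array(d['xyz']),(np.array(d['xyz'])-P)@M,d['confidence']) for d in bot.landmark_of(p,'red_brush_mid')])
for d in bot.masks_of(p,'red_brush_mid')[:2]:
    X=C[d['mask']&(p['depth']>0)];X=X[(X[:,2]>.004)&(X[:,2]<.02)];c=X.mean(0);u,s,v=np.linalg.svd(X[:,:2]-c[:2],full_matrices=False);v=v[0]*np.sign(v[0]@M[:2,0])
    t=(X[:,:2]-c[:2])@v;print(d['confidence'],len(X),c,'dir',v,'ends',c[:2]+v*t.min(),c[:2]+v*t.max(),np.ptp(t),'turn',np.degrees(np.arctan2(v@M[:2,1],v@M[:2,0])),np.percentile(X[:,2],90))
    mid=c[:2]+v*(t.max()-.083);print('mid',mid)
    b=X[abs(t-(t.max()-.059))<.006];print('grip pt tool',(b.mean(0)-P)@M)
E
python3 red.py
```

```text
14.1 [ 0.4021 -0.2526  0.1983] [-0.0333  0.9994  0.0006] 0.49841921111349563
[(array([ 0.403 , -0.28  ,  0.0015]), array([-0.0275,  0.    ,  0.1968]), 0.86)]
0.86 1377 [ 0.4027 -0.282   0.0103] dir [-0.0148  0.9999] ends [ 0.4039 -0.3603] [ 0.4015 -0.1977] 0.16251946713717377 turn 1.059309857930358 0.011936701146703988
mid [ 0.4027 -0.2807]
grip pt tool [-0.0045  0.0002  0.1878]
0.83 350 [ 0.3768 -0.4773  0.0093] dir [-0.7865  0.6176] ends [ 0.4015 -0.4967] [ 0.3594 -0.4637] 0.053469931197828606 turn -49.948193555670414 0.010809767631537659
mid [ 0.4247 -0.515 ]
grip pt tool [-0.2428 -0.0076  0.1917]
```

Emit:
send_rows(deltas="-0.0045 0 0.045 1; -0.0045 0 0.09 1; -0.0045 0 0.135 1; -0.0045 0 0.165 1; -0.0045 0 0.176 1")

```text
t: 14.7
eef_pos: [0.4007, -0.2566, 0.0201]
tool_rot: [-0.002, 0.702, 0.712, -0.0]
contact_force: [0.3, 0.4, 0.2]
gripper_width: 0.502
grasp_force: 0.0
```

Emit:
send_rows(deltas="0 0 0.005 0; 0 0 0.011 0; 0 0 0.011 0")

```text
t: 15.0
eef_pos: [0.4027, -0.2585, 0.0122]
tool_rot: [0.001, 0.703, 0.711, 0.0]
contact_force: [-0.2, 0.2, 0.4]
gripper_width: 0.501
grasp_force: 0.0
```

Emit:
send_rows(deltas="0 0 0 0; 0 0 0 0; 0 0 0 0; 0 0 0 0; 0 0 0 0", claw=0.03, force=35)

```text
t: 15.5
eef_pos: [0.4025, -0.2587, 0.0125]
tool_rot: [0.001, 0.703, 0.711, 0.0]
contact_force: [-1.2, 0.4, 5.2]
gripper_width: 0.116
grasp_force: 34.2
```

Emit:
send_rows(deltas="0 0 -0.02 0; 0 0 -0.06 0; 0 0 -0.105 0; 0 0 -0.15 0; 0 0 -0.15 0")

```text
t: 16.0
eef_pos: [0.4054, -0.2601, 0.1676]
tool_rot: [0.006, 0.703, 0.711, 0.001]
contact_force: [1.1, 0.5, -0.7]
gripper_width: 0.112
grasp_force: 34.4
```

Emit:
send_rows(deltas="0.035 0.025 0 0; 0.07 0.05 0 0; 0.105 0.074 0 0; 0.14 0.099 0 0; 0.175 0.123 0 0")

```text
t: 16.5
eef_pos: [0.5235, -0.0805, 0.1615]
tool_rot: [0.0, 0.703, 0.711, -0.0]
contact_force: [0.7, -1.0, 0.6]
gripper_width: 0.11
grasp_force: 34.4
```

Emit:
send_rows(deltas="0.03 0.021 0 -8; 0.051 0.036 0 -16; 0.051 0.036 0 -21.6; 0.051 0.036 0 -21.6; 0.051 0.036 0 -21.6")

```text
t: 17.0
eef_pos: [0.5578, -0.0312, 0.1612]
tool_rot: [-0.0, 0.559, 0.829, -0.0]
contact_force: [-0.3, -0.5, -0.3]
gripper_width: 0.112
grasp_force: 34.4
```

```bash
cat > line.py <<'E'
from h import *
import sys
p=bot.read_camera('wrist');P,M,o=tool();print(o['t'],P,M[:,0],o['contact_force'],o['gripper_width'])
C=cloud(p);save(p,sys.argv[1])
F=np.array([.5428,.0150,.034]);d=np.array([.381,-.9245,0])
print('tcp plan/lat',(P-F)@d,(P-F)@[.9245,.381,0])
for n in('red_brush_mid','rest_foot'):print(n,[(np.array(k['xyz']),(np.array(k['xyz'])-F)@d,k['confidence']) for k in bot.landmark_of(p,n)])
m=bot.masks_of(p,'red_brush_mid')
if m:
    X=C[m[0]['mask']&(p['depth']>0)];X=X[np.linalg.norm(X-P,axis=1)<.13]
    a=(X-F)@d;l=(X-F)@[.9245,.381,0]
    for q in np.arange(-.02,.15,.015):
        k=abs(a-q)<.004
        if k.sum()>5: print('plan %.3f z %.4f lat %.4f n %d'%(q,np.median(X[k,2]),np.median(l[k]),k.sum()))
E
python3 line.py w6.png
```

```text
17.05 [ 0.5578 -0.0315  0.1613] [-0.375   0.927  -0.0002] [ 0.4711 -0.8248 -0.2919] 0.1194892972637315
tcp plan/lat 0.04870147483074992 -0.003859984241659906
red_brush_mid []
rest_foot [(array([0.5477, 0.0189, 0.0355]), np.float64(-0.0017386499999999948), 0.98)]
plan -0.005 z 0.1588 lat -0.0044 n 299
plan 0.010 z 0.1591 lat -0.0045 n 319
plan 0.025 z 0.1591 lat -0.0046 n 277
plan 0.040 z 0.1594 lat -0.0047 n 283
plan 0.055 z 0.1599 lat -0.0048 n 264
plan 0.070 z 0.1604 lat -0.0045 n 262
plan 0.085 z 0.1596 lat -0.0046 n 205
plan 0.100 z 0.1591 lat -0.0047 n 270
```

View pics/w6.png

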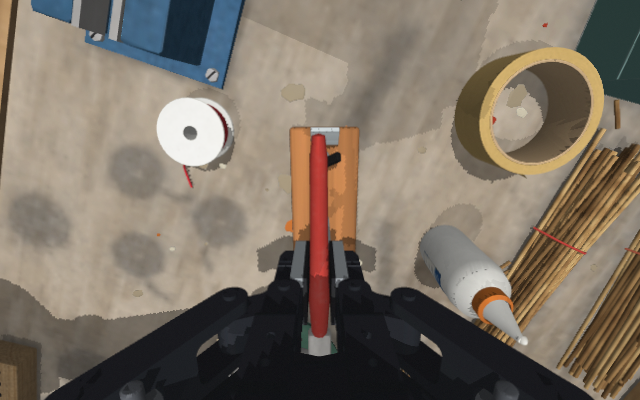

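Emit:
send_rows(deltas="-0.003 0.0045 0.01 0; -0.003 0.0045 0.03 0; -0.003 0.0045 0.045 0; -0.003 0.0045 0.05 0; -0.003 0.0045 0.055 0", force=25)

```text
t: 17.7
eef_pos: [0.5636, -0.0314, 0.1061]
tool_rot: [-0.0, 0.557, 0.83, -0.0]
contact_force: [-3.1, 1.8, 8.5]
gripper_width: 0.121
grasp_force: 35.0
```

Emit:
send_rows(deltas="0 0 0.004 0; 0 0 0.008 0; 0 0 0.011 0; 0 0 0.014 0; 0 0 0.017 0")

```text
t: 18.2
eef_pos: [0.5636, -0.0305, 0.0904]
tool_rot: [-0.0, 0.557, 0.83, 0.0]
contact_force: [-4.3, 2.8, 7.1]
gripper_width: 0.111
grasp_force: 38.9
```

```bash
python3 line.py w7.png
```

```text
18.25 [ 0.5635 -0.0306  0.0899] [-0.3791  0.9254  0.0006] [-3.6944  2.1346  7.1442] 0.11179919925666461
tcp plan/lat 0.04998303715699985 0.0017420701341221423
red_brush_mid [(array([ 0.5687, -0.0509,  0.0956]), np.float64(0.07079245), 0.57)]
rest_foot [(array([0.5423, 0.0213, 0.036 ]), np.float64(-0.006014849999999979), 0.81)]
plan -0.005 z 0.0672 lat 0.0015 n 44
plan 0.010 z 0.0732 lat 0.0014 n 279
plan 0.025 z 0.0799 lat 0.0014 n 295
plan 0.040 z 0.0866 lat 0.0011 n 328
plan 0.055 z 0.0940 lat 0.0013 n 375
plan 0.070 z 0.1012 lat 0.0008 n 416
plan 0.085 z 0.1070 lat 0.0002 n 361
```

Emit:
send_rows(deltas="0 -0.001 0.002 0; 0 -0.001 0.004 0; 0 -0.001 0.006 0; 0 -0.001 0.008 0; 0 -0.001 0.009 0")

```text
t: 18.9
eef_pos: [0.5633, -0.0305, 0.0815]
tool_rot: [0.0, 0.557, 0.831, 0.001]
contact_force: [-3.3, 1.8, 7.8]
gripper_width: 0.112
grasp_force: 38.2
```

```bash
python3 line.py w8.png
```

```text
18.95 [ 0.5633 -0.0306  0.0814] [-0.3794  0.9252  0.0005] [-2.4816  3.6384  7.1624] 0.11342169629475345
tcp plan/lat 0.049909180995983085 0.0015667381183794953
red_brush_mid [(array([ 0.5721, -0.0533,  0.0909]), np.float64(0.07430665000000004), 0.82)]
rest_foot [(array([0.5454, 0.0191, 0.0342]), np.float64(-0.0027998499999999813), 0.72), (array([ 0.5712, -0.0484, -0.0027]), np.float64(0.06943370000000004), 0.59)]
plan 0.010 z 0.0506 lat 0.0012 n 177
plan 0.025 z 0.0622 lat 0.0011 n 291
plan 0.040 z 0.0741 lat 0.0011 n 375
plan 0.055 z 0.0863 lat 0.0005 n 513
plan 0.070 z 0.0983 lat 0.0005 n 553
plan 0.085 z 0.1054 lat 0.0011 n 60
```

Emit:
send_rows(deltas="0 0 0 0; 0 0 0 0; 0 0 0 0; 0 0 0 0", claw=0.5)

```text
t: 19.5
eef_pos: [0.5628, -0.0322, 0.0805]
tool_rot: [0.0, 0.558, 0.83, -0.0]
contact_force: [-1.4, 0.6, 0.0]
gripper_width: 0.502
grasp_force: 0.0
```

Emit:
send_rows(deltas="0 0 -0.02 0; 0 0 -0.06 0; -0.01 0 -0.1 0; -0.035 0 -0.14 0; -0.048 0 -0.14 0")

```text
t: 20.0
eef_pos: [0.5849, -0.0784, 0.2266]
tool_rot: [0.005, 0.558, 0.83, 0.002]
contact_force: [-0.1, -0.2, -0.4]
gripper_width: 0.501
grasp_force: 0.0
```

```bash
python3 line.py w9.png
```

```text
20.05 [ 0.5837 -0.0807  0.2235] [-0.3743  0.9273 -0.0049] [ 1.2445 -2.4527 -0.3051] 0.49890543496473927
tcp plan/lat 0.10408235864873924 0.0013805392688603924
red_brush_mid [(array([ 0.566 , -0.0412,  0.0859]), np.float64(0.0607961), 0.85)]
rest_foot [(array([0.5463, 0.0171, 0.0358]), np.float64(-0.0006079499999999786), 0.76)]
```

View pics/w9.png

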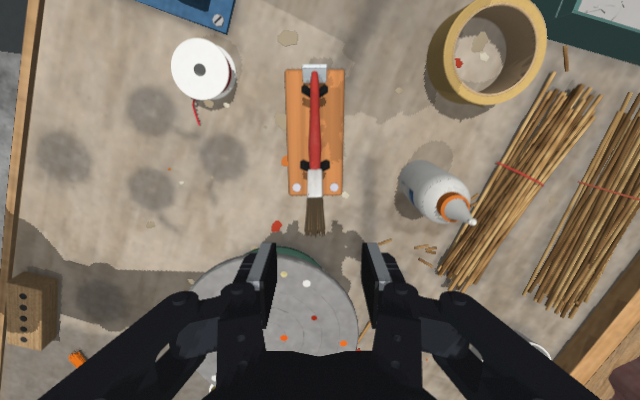

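```bash
sed -i 's/<.13\]/<.25]/' line.py; python3 line.py w10.png | tail -12
```

```text
tcp plan/lat 0.09765784690843392 -0.0004087914789570879
red_brush_mid [(array([ 0.5679, -0.0434,  0.0804]), np.float64(0.0635539), 0.73)]
rest_foot [(array([0.5464, 0.0189, 0.038 ]), np.float64(-0.002233949999999983), 0.83)]
plan 0.010 z 0.0457 lat -0.0000 n 77
plan 0.025 z 0.0590 lat -0.0001 n 89
plan 0.040 z 0.0714 lat 0.0003 n 100
plan 0.055 z 0.0850 lat 0.0006 n 125
plan 0.070 z 0.0976 lat 0.0005 n 135
plan 0.085 z 0.1096 lat -0.0003 n 184
plan 0.100 z 0.1216 lat 0.0004 n 189
plan 0.115 z 0.1340 lat 0.0003 n 253
plan 0.130 z 0.1371 lat 0.0010 n 25
```

Emit:
send_rows(deltas="0.001 0 0.045 0; 0.001 0 0.085 0; 0.001 0 0.11 0; 0.001 0 0.118 0; 0.001 0 0.118 0")

```text
t: 20.9
eef_pos: [0.5797, -0.0748, 0.1014]
tool_rot: [-0.001, 0.557, 0.83, -0.0]
contact_force: [0.1, -0.3, 0.2]
gripper_width: 0.497
grasp_force: 0.0
```

Emit:
send_rows(deltas="0 0 0 0; 0 0 0 0; 0 0 0 0; 0 0 0 0; 0 0 0 0", claw=0.05, force=25)

```text
t: 21.4
eef_pos: [0.5815, -0.0757, 0.1039]
tool_rot: [0.001, 0.558, 0.83, 0.0]
contact_force: [-1.2, -0.0, 6.3]
gripper_width: 0.147
grasp_force: 26.5
```

Emit:
send_rows(deltas="0.0077 0 -0.0083 0; 0.0159 0 -0.0155 0; 0.0247 0 -0.0225 0; 0.0342 0 -0.0285 0; 0.044 0 -0.034 0")

```text
t: 21.9
eef_pos: [0.5641, -0.0346, 0.1377]
tool_rot: [0.001, 0.558, 0.83, 0.0]
contact_force: [1.5, -3.7, 2.5]
gripper_width: 0.152
grasp_force: 27.8
```

Emit:
send_rows(deltas="0.0105 0 -0.0038 0; 0.0213 0 -0.0074 0; 0.0322 0 -0.0096 0; 0.0433 0 -0.0111 0; 0.0545 0 -0.0116 0")

```text
t: 22.4
eef_pos: [0.5432, 0.017, 0.1491]
tool_rot: [0.0, 0.557, 0.83, 0.0]
contact_force: [1.0, -2.0, 2.9]
gripper_width: 0.156
grasp_force: 29.8
```

Emit:
send_rows(deltas="0.003 0 0 0; 0.004 0 0 0; 0.004 0 0 0")

```text
t: 22.7
eef_pos: [0.5416, 0.0212, 0.149]
tool_rot: [0.0, 0.557, 0.831, 0.001]
contact_force: [-0.3, -2.5, 5.7]
gripper_width: 0.153
grasp_force: 29.8
```

```bash
python3 - <<'E'
from h import *
p=bot.read_camera('wrist');P,M,o=tool();print(o['t'],P,o['contact_force'],o['gripper_width'])
C=cloud(p);ms=bot.masks_of(p,'red_brush_mid');print([(np.array(d['xyz']),d['confidence']) for d in bot.landmark_of(p,'red_brush_mid')])
for d in ms[:2]:
    X=C[d['mask']&(p['depth']>0)];X=X[np.linalg.norm(X-P,axis=1)<.2];print(d['confidence'],len(X))
    for z in np.arange(.03,.21,.015):
        b=X[abs(X[:,2]-z)<.006]
        if len(b)>5: print(round(z,3),len(b),(np.median(b,0)-P)@M)
E
```

```text
22.75 [0.5417 0.0211 0.149 ] [ 0.637  -1.071   6.5647] 0.14995237543085663
[(array([0.5398, 0.0195, 0.1192]), 0.95)]
0.83 4114
0.045 22 [ 0.0038 -0.0013  0.102 ]
0.06 66 [ 0.0034 -0.0013  0.0883]
0.075 75 [ 0.0029 -0.0013  0.0739]
0.09 84 [ 0.0022 -0.0013  0.0593]
0.105 114 [ 0.0019 -0.0013  0.0434]
0.12 165 [ 0.0015 -0.0008  0.0287]
0.135 249 [ 0.0001 -0.0013  0.0139]
0.15 320 [-0.0013 -0.001  -0.0017]
0.165 482 [-0.0024 -0.0007 -0.0168]
0.18 697 [-0.0041 -0.0008 -0.0315]
0.195 1101 [-0.0048 -0.0006 -0.0461]
```

Emit:
send_rows(deltas="0 0 -0.02 0; 0 0 -0.05 0; 0 0 -0.08 0; 0 0 -0.105 0; 0 0 -0.105 0", force=35)

```text
t: 23.35
eef_pos: [0.5426, 0.022, 0.2564]
tool_rot: [0.001, 0.557, 0.831, 0.002]
contact_force: [0.7, -0.5, -0.1]
gripper_width: 0.153
grasp_force: 34.1
```

Emit:
send_rows(deltas="0.02 0.016 0 0; 0.05 0.04 0 0; 0.08 0.066 0 0; 0.11 0.092 0 0; 0.13 0.111 0 0")

```text
t: 23.85
eef_pos: [0.5935, 0.1865, 0.2518]
tool_rot: [-0.002, 0.556, 0.831, -0.0]
contact_force: [0.4, -0.6, -0.2]
gripper_width: 0.153
grasp_force: 34.2
```

Emit:
send_rows(deltas="0 0 0 0; 0 0 0 0; 0 0 0 0")

```text
t: 24.15
eef_pos: [0.5944, 0.1808, 0.2522]
tool_rot: [-0.001, 0.558, 0.83, -0.001]
contact_force: [0.7, -0.8, -0.6]
gripper_width: 0.152
grasp_force: 34.2
```

```bash
python3 held.py red_brush_mid red_cup w11.png
```

```text
24.2 [0.5947 0.1804 0.2525] [-0.074  -0.9442 -0.7354] 0.15393545694294683
[(array([0.5873, 0.2034, 0.0862]), array([0.0241, 0.0021, 0.1663]), 0.89)]
[(array([0.5874, 0.2127, 0.087 ]), array([0.0327, 0.0057, 0.1655]), 0.56)]
[(array([0.5945, 0.1782, 0.2216]), array([-0.002 , -0.001 ,  0.0309]), 0.91)]
zmin -6.52338104700223e-05
0.16 59 [ 0.0045 -0.0015  0.0926]
0.18 73 [ 0.0037 -0.0014  0.0727]
0.2 100 [ 0.0027 -0.0012  0.0522]
0.22 155 [ 0.0022 -0.0014  0.0319]
0.24 250 [ 0.0006 -0.0014  0.0125]
0.26 406 [-0.0015 -0.0009 -0.008 ]
0.28 687 [-0.0035 -0.0008 -0.0275]
rim fit 286 [0.5868 0.2079] 0.011569112995347823 tool [0.0285 0.0033 0.1655]
rim mid [0.5868 0.2079] [0.0262 0.0257]
```

Emit:
send_rows(deltas="0.015 0.003 0 0; 0.0275 0.0045 0 0; 0.0275 0.0045 0.01 0; 0.0275 0.0045 0.03 0; 0.0275 0.0045 0.04 0")

```text
t: 24.95
eef_pos: [0.588, 0.2088, 0.2109]
tool_rot: [-0.001, 0.557, 0.83, -0.001]
contact_force: [0.3, 0.1, -0.4]
gripper_width: 0.153
grasp_force: 34.2
```

Emit:
send_rows(deltas="0 0 0.008 0; 0 0 0.016 0; 0 0 0.024 0; 0 0 0.032 0; 0 0 0.04 0")

```text
t: 25.45
eef_pos: [0.5892, 0.2089, 0.1727]
tool_rot: [0.0, 0.557, 0.83, 0.0]
contact_force: [-0.1, 0.1, 1.3]
gripper_width: 0.154
grasp_force: 34.2
```

```bash
python3 held.py red_brush_mid red_cup w12.png
```

```text
25.5 [0.5884 0.2085 0.1712] [-0.15    0.3105 -0.4677] 0.15088300601047558
[(array([0.5845, 0.2081, 0.0875]), array([ 0.0011, -0.0036,  0.0837]), 0.82)]
[(array([0.5895, 0.2108, 0.0891]), array([0.0017, 0.002 , 0.0821]), 0.66)]
[(array([0.5881, 0.2082, 0.1424]), array([-0.0002, -0.0004,  0.0288]), 0.96), (array([0.5524, 0.2784, 0.0016]), array([ 0.0783, -0.0066,  0.1696]), 0.3)]
zmin -0.0008891338913608604
0.1 77 [ 0.0032 -0.0002  0.071 ]
0.12 101 [0.0023 0.0002 0.0508]
0.14 153 [0.0017 0.0001 0.0307]
0.16 246 [ 0.     -0.0003  0.0111]
0.18 394 [-0.0018  0.0001 -0.0088]
0.2 665 [-0.0037  0.     -0.0288]
0.22 989 [-0.005   0.0002 -0.0482]
0.24 6 [ 0.0099  0.     -0.0692]
rim fit 472 [0.5863 0.2086] 0.011181037340280715 tool [ 0.0009 -0.0018  0.0842]
rim mid [0.5867 0.2082] [0.0269 0.0271]
```

Emit:
send_rows(deltas="0 -0.001 0.01 0; 0 -0.001 0.02 0; 0 -0.001 0.03 0; 0 -0.001 0.036 0; 0 -0.001 0.04 0")

```text
t: 26.25
eef_pos: [0.5877, 0.2083, 0.1319]
tool_rot: [-0.0, 0.557, 0.83, -0.001]
contact_force: [0.2, 0.1, -0.2]
gripper_width: 0.151
grasp_force: 34.2
```

Emit:
send_rows(deltas="0 0 0.001 0; 0 0 0.003 0; 0 0 0.003 0")

```text
t: 26.55
eef_pos: [0.5882, 0.2086, 0.1302]
tool_rot: [0.0, 0.557, 0.83, 0.0]
contact_force: [-0.4, 0.1, -0.4]
gripper_width: 0.149
grasp_force: 34.2
```

```bash
python3 held.py red_brush_mid red_cup w13.png | sed -n '1p;4,6p'
```

```text
26.6 [0.5882 0.2086 0.1303] [ 0.5436 -0.1673 -0.5365] 0.15127417704978077
[(array([0.5872, 0.2057, 0.1019]), array([-0.0023, -0.0021,  0.0284]), 0.85)]
zmin -0.0004905336259679038
0.1 166 [ 0.0017 -0.0011  0.0297]
```

Emit:
send_rows(deltas="0 0 0.002 0; 0 0 0.003 0; 0 0 0.003 0")

```text
t: 27.15
eef_pos: [0.5882, 0.2086, 0.1273]
tool_rot: [0.0, 0.557, 0.83, 0.0]
contact_force: [-0.4, 0.1, 2.3]
gripper_width: 0.151
grasp_force: 34.4
```

Emit:
send_rows(deltas="0 0 0 0; 0 0 0 0; 0 0 0 0; 0 0 0 0", claw=0.5)

```text
t: 27.55
eef_pos: [0.5881, 0.2085, 0.127]
tool_rot: [-0.0, 0.557, 0.83, -0.0]
contact_force: [-0.1, -0.5, -0.2]
gripper_width: 0.498
grasp_force: 0.0
```

Emit:
send_rows(deltas="0 0 -0.02 0; 0 0 -0.05 0; 0 0 -0.085 0; 0 0 -0.12 0; 0 0 -0.15 0")

```text
t: 28.05
eef_pos: [0.5882, 0.2087, 0.2791]
tool_rot: [0.0, 0.557, 0.83, 0.0]
contact_force: [0.6, -0.1, 0.2]
gripper_width: 0.501
grasp_force: 0.0
```

Emit:
send_rows(deltas="-0.04 0 0 0; -0.08 0 0 0; -0.12 0 0 0; -0.12 0 0 0; -0.12 0 0 0")

```text
t: 28.55
eef_pos: [0.6337, 0.0962, 0.2768]
tool_rot: [-0.0, 0.559, 0.829, -0.0]
contact_force: [-0.7, 1.8, -0.1]
gripper_width: 0.502
grasp_force: 0.0
```

```bash
python3 - <<'E'
from h import *
w=bot.read_camera('wrist');t=bot.read_camera('top')
for q in (w,t):
  for n in ('wooden_brush_mid','red_brush_mid','swab_mid'): print(n,[(np.array(d['xyz']),round(d['confidence'],2)) for d in bot.landmark_of(q,n)[:3]])
C=cloud(w)
for c in ((.5866,.2082),(.5564,.277)):
    k=(np.hypot(C[...,0]-c[0],C[...,1]-c[1])<.025)&(w['depth']>0);print('top z',np.percentile(C[k][:,2],[98,100]))
save(w,'w14.png');print(tool()[2]['t'])
E
```

```text
wooden_brush_mid []
red_brush_mid [(array([0.5894, 0.2092, 0.0973]), 0.66)]
swab_mid []
wooden_brush_mid []
red_brush_mid [(array([ 0.38  , -0.7196,  0.0054]), 0.63), (array([ 0.4175, -0.5196,  0.0092]), 0.46)]
swab_mid [(array([0.5274, 0.3457, 0.0952]), 0.37)]
top z [0.1814 0.1848]
top z [0.0166 0.0175]
28.95
```

View pics/w14.png

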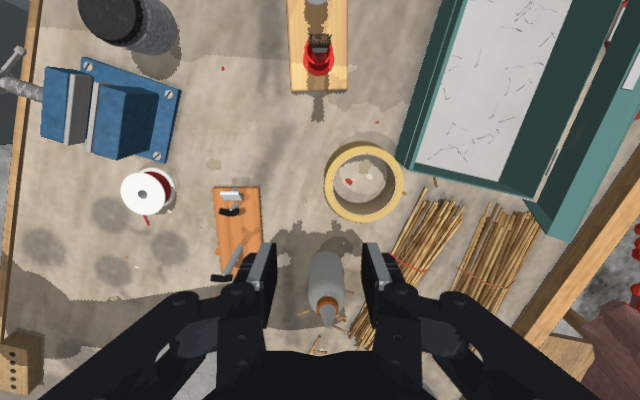

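```bash
python3 - <<'E'
from h import *
for n in('top','scene'):
    w=bot.read_camera(n);C=cloud(w)
    for c in ((.5866,.2082),(.5564,.277),(.5275,.347)):
        k=(np.hypot(C[...,0]-c[0],C[...,1]-c[1])<.022)&(w['depth']>0)&(C[...,2]<.25);print(n,k.sum(),'top z',np.sort(C[k][:,2])[-4:] if k.sum() else '')
o=tool()[2];print(o['t'],o['contact_force'],np.abs(o['joint_vel']).max())
E
```

```text
top 4 top z [0.1751 0.1765 0.1792 0.183 ]
top 184 top z [0.1923 0.1928 0.1932 0.1962]
top 163 top z [0.1739 0.1772 0.1785 0.1795]
scene 184 top z [0.1728 0.1764 0.1771 0.183 ]
scene 191 top z [0.1869 0.1893 0.1899 0.1908]
scene 142 top z [0.1682 0.1686 0.176  0.1761]
29.05 [ 1.3258 -0.319   0.5532] 0.004664741038867147
```

All heights match (wooden 194 mm, red 182 mm, swab 178 mm).

```bash
python3 -c "
from station import bot
print(bot.hand_in())"
```

```text
the job is handed in; nothing more can be done
None
```

Both brushes now stand upright, handle down on the cup floors: the wooden one in the white cup and the red one in the red cup, after it was laid in the rest, released and picked up again. The swab is still in its cup, I saw nothing else moved, and I handed the job in at about 29 s.

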